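# Dry layout of LED control gear on a mounting plate

### The arm

A 6-joint arm with a two-finger parallel gripper is mounted at the origin on the work surface. World frame = base frame: x ahead of the robot, y to its left, z up, the work surface at z = 0. Lengths are in m, angles in degrees, forces in N, time in s.
With the tool pointing down it reaches from about 0.25 to 0.725 m from the base axis. Payload 9.7 kg.
Tool frame: the origin (TCP) lies midway between the tips of the shut fingers; the grasp point (between the pads) lies bot.hold_point_z behind it (bot.hold_point_z is the distance from the TCP to the grasp point, in m); z points along the fingers, y is the line along which they close (so a half turn about z gives the same grasp; the last joint's range is limited). The gripper opens to 85 mm and grips with 20 to 120 N. Pads are 22 mm wide; open, the fingers measure 114 mm over their backs; the gripper's body (76 mm by 85 mm) begins 54 mm behind the grasp point. The pads swing forward as they close: fully open they stand 13 mm farther back than shut.
Start: joints at [65.776, 4.979, 10.078, 95.1, 0, 90], TCP at [0.226, 0.502, 0.231] pointing down, gripper open.
Joint ranges: [-179.16, 179.16], [-48.56, 103.87], [-65.8, 70.77], [-126.05, 130.52], [-82.76, 87.17], [-180, 180]. Speed limits (degrees/s): [127.2, 127.2, 147.25, 180, 180, 180].

### API

Orientations are given as [roll, pitch, yaw] about the fixed x, y, z axes, in that order (R = Rz(yaw) Ry(pitch) Rx(roll)).
In Python, from workcell import bot, camera, camera_model, ticket gives the robot as it stands.
- The arm moves only by the tool send_rows, never from a script. Its argument "targets" is text: rows parted by semicolons, each of 5 numbers parted by spaces: the shift along the tool's x, y, z in mm, then the turn about the tool's z in degrees, then the closure in counts, from 0 (fully open) to 255 (shut). A call has 1 to 20 rows; each row is the pose to reach, as a shift and turn from the pose commanded when the call began, along the tool's axes at that moment; what a row does not reach only later rows make up. A row lasts 1/8 s, in which the tool goes at most 62.5 mm and 10.7 degrees, less where a joint would pass 70% of its speed; a pose out of reach is approached as far as the arm can. A call with a gripper value outside its range is refused whole. The fingers move at their own pace and stop on an object; "newtons" is the grip in N (left out, the last holds). Time passes only in rows, so rows that repeat a pose let the fingers close. It gives the time, the measured TCP pose, the force, the opening and the grip force at its end, in the units of the state.
- bot.get_obs(): the state, without advancing time (a new reading comes with each control period).
- camera(name): name is "side" or "top"; returns the picture (480x640x3 uint8, blue, green, red); there is no depth.
- camera_model(name): a dict with "K" (3x3 intrinsics, pixels), "dist_coeffs" ([k1, k2, p1, p2, k3] as OpenCV has them; the pictures are not rectified), "pose" (4x4, takes a point from camera to world coordinates). Camera axes: x right, y down, z forward; pixel columns grow to the right and rows downward; lengths in m; the calibration is good to about 2 mm. A picture is of the moment at which its call begins. camera_model takes no time and is no camera call.
- ticket.job_done(): hands the job in; it is judged then, once.
The state is a dict: "time": time; "q": joint angles; "qd": joint speeds; "joint_efforts": joint torques, N m; "ee_pos": TCP position; "tcp_rot": TCP orientation; "wrist_force": force on the tool from outside, world axes, zero at the start; "torque": the same for the moment, N m; "opening": finger opening in m; "grasp_force": force on a finger pad.
Only numpy, scipy, OpenCV 4.12 (cv2) and the standard library are available. Lean on these libraries where they do the work, as an engineer would, in place of code of your own. Each camera call takes 0.05 s, during which the arm holds its last target. There are 200 camera calls.

### The job

Lay out the loose control gear on the mounting plate ready for drilling, everything flat and square with the plate: the finned heat sink midway between the power supply and the mains filter already screwed to the plate, in line with them and with its long side running front to back like theirs, and the solid-state relay centred on top of the heat sink, long side along its long side. The long terminal strip goes crosswise in front of the power supply's screw terminals, on the robot's side, centred on the supply with a gap of about 30 mm, and the dimmer goes behind the filter, on the side away from the robot, long side crosswise and centred on the filter, again about 30 mm clear of its flange. Leave the short spare strip, the screwdriver and the side cutters where they lie.

Things in the scene. Friction and masses are not known exactly. Their poses are not given: they have to be found in the camera images.
- plate: Fixed flat bare-steel mounting plate, 250 (x) x 280 (y) x 3 mm thick, lying on the bench; top face 3 mm above the bench. Origin: centre of its underside; +x points to the back (away from the robot, within 0.15 rad), +y to the left, z up. Its power supply and mains filter are already screwed down, one towards the left edge and one towards the right (which is which varies), 180 mm apart centre to centre on a line parallel to y.
- psu: Power supply screwed to the plate: vented aluminium case 78 (x) x 51 (y) x 28 mm high, with a row of five screw terminals in a black deck at its front (-x) end, which faces the robot. Origin: centre of its underside, on the plate's top face; axes parallel to the plate's, +x to the back. A 30 mm gap in front of it puts the centre of the long terminal strip 80 mm along its -x.
- filter: Mains filter screwed to the plate: plain steel can 47 mm wide (y), 29 mm high, 71 mm long (x) over the two thin mounting flanges at its front and back, small brass tabs above the flanges. Origin: centre of its underside, on the plate's top face; axes parallel to the plate's, +x to the back. A 30 mm gap behind its back flange puts the dimmer's centre 88.5 mm along its +x.
- heatsink: Loose aluminium heat sink with side fins and a flat top: 80 (x, long) x 60 (y, over the fins) x 50 mm high, 0.2 kg; the fins reach from the foot to 42 mm up, above them the flat top pad is 80 x 46 mm. Origin: centre of its underside, z up; standing upright on the bench. Its 60 mm width over the fins can be gripped. Either way round is the same.
- ssr: Loose solid-state relay: white plastic block on an aluminium base, four large screw terminals on top: 58 (x, long, at the base; the block is 46 long) x 45 (y) x 26 mm high, 0.1 kg; block shoulders 22 mm high. Origin: centre of its underside, z up. Its 45 mm width can be gripped. Either way round is the same.
- strip_long: Loose long black barrier terminal strip, eight ways: 22 (x) x 82 (y, long) x 17 mm high, solid base 9 mm high with partitions above, 0.05 kg. Origin: centre of its underside, z up. Its 22 mm width can be gripped. Either way round is the same.
- dimmer: Loose dimmer: black box 46 (x) x 60 (y, long) x 24 mm high with a grey knob (18 mm across, 10 mm high, 10 mm off centre towards -y) and a small screw-terminal block on top, 0.08 kg. Origin: centre of its underside, z up. Its 46 mm width can be gripped. Either way round is the same.
- strip_short: Spare short terminal strip, four ways, same make as the long one: 22 (x) x 44 (y) x 17 mm high. Not used; leave it (it must not be shifted more than 30 mm). Origin: centre of its underside.
- screwdriver: Screwdriver 200 mm long lying on the bench, along its x, tip to +x. Not used; leave it (30 mm). Origin: under the middle of the tool.
- cutters: Side cutters with blue handles, 150 mm long and 55 mm wide, lying flat along their x, jaws to +x. Not used; leave them (30 mm). Origin: near the middle, at bench height.
There are look-alikes about, which are no part of the job. Leave any blue, brown or turquoise look-alike of the dimmer alone.

How it is judged (in metres and radians):
At the end, for the whole second after the job is handed in: Heat sink within 12 mm of midway; relay on it within 10 mm along, 8 mm across; strip centred before the supply, dimmer behind the filter, 12 mm sideways, gaps 30 mm +-12; all flat, parallel to the neighbour within 0.2 rad, on the plate (relay: on the heat sink), released, at rest (x of heatsink in the frame of psu between -0.012 and 0.012 m and horizontal distance between heatsink and psu below 0.102 m and horizontal distance between heatsink and filter below 0.102 m and z of heatsink in the frame of plate between 0 and 0.006 m and angle between the x axis of heatsink and the x axis of psu, either way round below 0.2 rad and x of ssr in the frame of heatsink between -0.01 and 0.01 m and y of ssr in the frame of heatsink between -0.008 and 0.008 m and z of ssr in the frame of heatsink between 0.047 and 0.053 m and angle between the x axis of ssr and the x axis of heatsink, either way round below 0.2 rad and x of strip_long in the frame of psu between -0.092 and -0.068 m and y of strip_long in the frame of psu between -0.012 and 0.012 m and z of strip_long in the frame of plate between 0 and 0.006 m and angle between the y axis of strip_long and the y axis of psu, either way round below 0.2 rad and x of dimmer in the frame of filter between 0.0765 and 0.1005 m and y of dimmer in the frame of filter between -0.012 and 0.012 m and z of dimmer in the frame of plate between 0 and 0.006 m and angle between the y axis of dimmer and the y axis of filter, either way round below 0.2 rad and angle between each of heatsink, ssr, strip_long, dimmer's own z axis and vertical below 0.1 rad and linear speed of each of heatsink, ssr, strip_long, dimmer below 0.01 m/s and angular speed of each of heatsink, ssr, strip_long, dimmer below 0.1 rad/s); the robot touches nothing.
It fails at once if the short spare strip is shifted by more than 30 mm (distance of strip_short from where it was at the start of the episode above 0.03 m).
It fails at once if the screwdriver is shifted by more than 30 mm (distance of screwdriver from where it was at the start of the episode above 0.03 m).
It fails at once if the pair of side cutters is shifted by more than 30 mm (distance of cutters from where it was at the start of the episode above 0.03 m).
It also fails if it takes over 109 s, if anything falls off the work surface, if the arm or the gripper's body presses on something with over 40 N, if the wrist force passes 120 N, or if a joint passes its speed limit or range.

## Working session

There is one attempt and no reset: what is moved stays moved. The work goes in short steps, Python scripts to look and compute and a tool call to move; the robot and the scene stay as the last step left them, time stands still between calls to the robot, and variables do not carry over. Pictures are saved under pics/ and viewed, at most 14 in all, crops included, and the job is handed in when it is done.

Besides the shell and the picture viewer there is one more tool, called after ">>>" as name(argument=value, ...) on one line, values as JSON. send_rows: Moves the arm, as the interface text tells. Its arguments: {"type":"object","properties":{"targets":{"type":"string"},"newtons":{"type":"number"}},"required":["targets"]}

```bash
mkdir -p pics; ls; python3 - <<'E'
from workcell import bot,camera,camera_model
import cv2,numpy as np
for n in("top","side"):
    cv2.imwrite(f"pics/{n}0.png",camera(n)); m=camera_model(n); print(n,np.round(m["K"],1).tolist(),m["dist_coeffs"],np.round(m["pose"],3).tolist())
o=bot.get_obs(); print(o, bot.hold_point_z)
E
```

```text
pics
top [[507.0, 0.0, 322.5], [0.0, 507.0, 235.2], [0.0, 0.0, 1.0]] [-0.0617206  0.         0.         0.         0.       ] [[-0.007, -0.995, 0.1, 0.396], [-1.0, 0.008, 0.011, -0.09], [-0.012, -0.1, -0.995, 1.226], [0.0, 0.0, 0.0, 1.0]]
side [[592.1, 0.0, 315.7], [0.0, 592.1, 242.9], [0.0, 0.0, 1.0]] [-0.05998026  0.          0.          0.          0.        ] [[0.998, -0.049, 0.028, 0.491], [-0.052, -0.626, 0.778, -0.921], [-0.021, -0.778, -0.628, 0.76], [0.0, 0.0, 0.0, 1.0]]
{'time': 0.1, 'q': array([6.57750092e+01, 5.00839259e+00, 1.00411473e+01, 9.50998854e+01,
       1.07553758e-04, 9.00011161e+01]), 'qd': array([ 0.06530823, -0.02550753,  0.11381798, -0.03673727,  0.09420994,
       -0.00118618]), 'joint_efforts': array([ 6.66933574e-04, -5.21561193e+01,  4.65652084e+01,  1.61572814e-02,
        4.59044907e-05,  2.15423165e-05]), 'ee_pos': array([0.22559614, 0.50139046, 0.23066899]), 'tcp_rot': array([-1.79932869e+02, -1.06246005e-04,  1.55773893e+02]), 'wrist_force': array([ 0.75644565, -0.27769389, -0.26653004]), 'torque': array([ 2.39455652e-02, -3.75621626e-02,  9.04292857e-05]), 'grasp_force': 0.0, 'opening': 0.08559388098996547} 0.0187
```

View pics/top0.png

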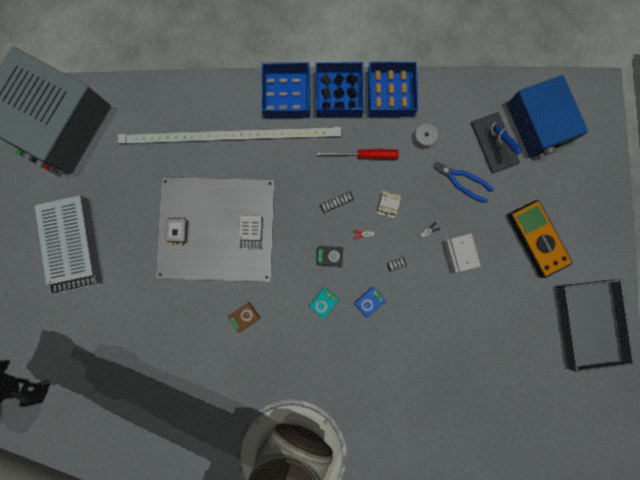

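View pics/side0.png

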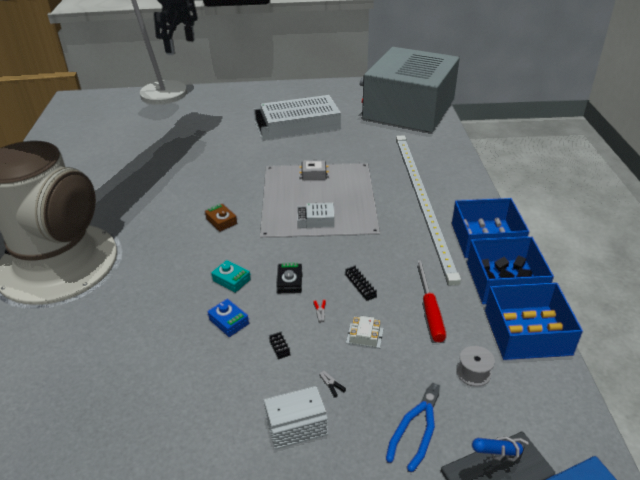

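The top view shows the filter at (177,230), the supply at (251,231), the long strip at (337,202), the relay at (389,205) and the black dimmer at (329,257). The heat sink is at (462,254), the spare strip at (397,264), the cutters at (463,182) and the screwdriver at (360,155). The side view agrees with this.

```bash
cat > h.py <<'E'
import cv2,numpy as np
from workcell import bot,camera,camera_model
def ray(name,px):
    m=camera_model(name);T=np.array(m["pose"])
    u=cv2.undistortPoints(np.float64(px).reshape(-1,1,2),np.array(m["K"]),np.array(m["dist_coeffs"])).reshape(-1,2)
    return T[:3,3],np.c_[u,np.ones(len(u))]@T[:3,:3].T
def onplane(name,px,z):
    o,d=ray(name,px); return (o+d*((z-o[2])/d[:,2:]))[:,:2]
def proj(name,P):
    m=camera_model(name);T=np.linalg.inv(m["pose"])
    return cv2.projectPoints(np.float64(P).reshape(-1,1,3),cv2.Rodrigues(T[:3,:3])[0],T[:3,3],np.array(m["K"]),np.array(m["dist_coeffs"]))[0].reshape(-1,2)
def rect(name,mask,roi,z,off=(0,0)):
    """largest blob in roi(x0,y0,x1,y1) -> min-area rectangle in world at height z"""
    x0,y0,x1,y1=roi; c,_=cv2.findContours(np.ascontiguousarray(mask[y0:y1,x0:x1]),cv2.RETR_EXTERNAL,cv2.CHAIN_APPROX_NONE)
    c=max(c,key=cv2.contourArea).reshape(-1,2)+[x0,y0]
    w=onplane(name,c,z); (cx,cy),(a,b),t=cv2.minAreaRect((w*1000).astype(np.float32))
    if a<b:a,b,t=b,a,t+90
    return np.round([cx,cy],1),np.round([a,b],1),round((t+90)%180-90,1),c.mean(0).round(1)
E
python3 - <<'E'
from h import *
im=cv2.imread("pics/top0.png")
c=im[170:310,150:490]; cv2.imwrite("pics/crop0.png",cv2.resize(c,None,fx=2.35,fy=2.35,interpolation=cv2.INTER_CUBIC))
g=cv2.cvtColor(im,cv2.COLOR_BGR2GRAY); s=cv2.cvtColor(im,cv2.COLOR_BGR2HSV)
print("bench",g[280,410],g[215,300],"plate",g[265,210],g[200,210])
for n,p in dict(hs=(462,250),ssr=(389,200),dim=(320,262)).items(): print(n,im[p[1],p[0]])
dark=((g<60)*255).astype(np.uint8); light=((g>125)*255).astype(np.uint8)
for n,mk,roi,z in [("plate",light,(140,170,290,290),.003),("hs",light,(435,225,490,285),.05),("ssr",light,(370,185,405,222),.01),
  ("strip",dark,(312,185,362,220),.012),("dim",dark,(310,240,350,272),.024),("short",dark,(380,250,412,276),.012)]:
    print(n,rect("top",mk,roi,z))
E
```

```text
bench 99 92 plate 124 119
hs [143 148 146]
ssr [143 148 146]
dim [61 79 50]
plate (array([536.1, 151.4]), array([248.4, 206.9]), -1.9, array([234.1, 232.8]))
hs (array([ 472. , -408.8]), array([78.5, 49. ]), 13.9, array([465.6, 252.2]))
ssr (array([ 597.4, -239.3]), array([45.4, 43.6]), -14.7, array([389.5, 202.6]))
strip (array([582.7, -74.4]), array([19.7,  2.2]), 25.9, array([321.9, 208.7]))
dim (array([467. , -91.6]), array([60.1, 45.4]), 86.7, array([329.3, 256. ]))
short (array([ 440.8, -232.5]), array([17.3,  4.6]), 17.4, array([388.3, 266.7]))
```

View pics/crop0.png

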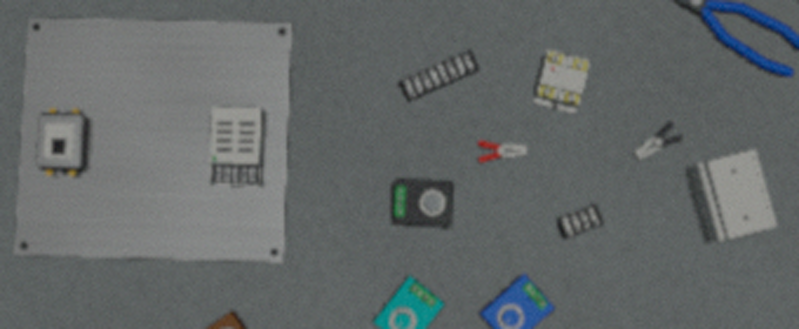

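The crop shows the supply's terminals facing the robot (down), the relay with four brass terminals at crop (562,80), the strip at (438,76) and the heat sink at (740,193), with its left fins visible. The plate and strip masks need better thresholds.

```bash
python3 - <<'E'
from h import *
im=cv2.imread("pics/top0.png");sd=cv2.imread("pics/side0.png")
g=cv2.GaussianBlur(cv2.cvtColor(im,cv2.COLOR_BGR2GRAY),(3,3),0)
def U(b):return (b*255).astype(np.uint8)
cl=lambda m,k:cv2.morphologyEx(m,cv2.MORPH_CLOSE,np.ones((k,k),np.uint8))
odd=cl(U((g<75)|(g>115)),5)
plate=cv2.morphologyEx(cl(U(g>106),5),cv2.MORPH_OPEN,np.ones((5,5),np.uint8))
for n,mk,roi,z in [("plate",plate,(140,170,290,290),.003),("psu",U(g>140),(235,205,268,252),.031),("filt",U(g>140),(160,210,190,250),.032),("ssr",odd,(370,185,405,222),.018),
  ("strip",odd,(312,185,362,220),.013),("short",odd,(380,250,412,276),.013)]:
    print(n,rect("top",mk,roi,z))
# cross-check: predicted side pixels
for n,P in dict(hs=(.472,-.409,.05),ssr=(.5974,-.239,.026),dim=(.467,-.0916,.024)).items(): print(n,proj("side",[P]).round(0))
# plate corner holes / psu row profile
p=im[200:260,160:275]; q=np.hstack([im[205:260,160:200],im[205:260,232:272]]); 
cv2.imwrite("pics/c1.png",cv2.resize(q,None,fx=8,fy=8,interpolation=cv2.INTER_CUBIC))
E
```

```text
plate (array([538.2, 186.3]), array([281.5, 251.4]), 88.2, array([215.8, 229.6]))
psu (array([537.6,  98.1]), array([53.6, 44.4]), -3.0, array([249.3, 227.7]))
filt (array([532.4, 277.8]), array([31.3, 26.8]), -0.5, array([175. , 228.7]))
ssr (array([ 590.9, -237. ]), array([58.1, 44.4]), -14.9, array([388.9, 204.3]))
strip (array([ 597.3, -109.6]), array([83.9, 23.3]), -67.7, array([336.6, 203.7]))
short (array([ 439.6, -237.9]), array([19.6, 18.3]), 81.4, array([390.4, 266. ]))
hs [[294. 406.]]
ssr [[367. 326.]]
dim [[288. 272.]]
```

View pics/c1.png

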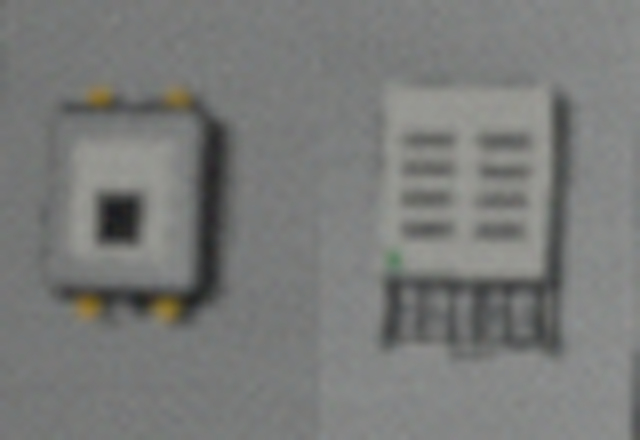

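The filter can spans crop X 50–208, Y 105–292. The supply's top back edge runs from (387,85) to (553,85), with its terminal deck down to Y≈350. The plate rectangle measures 281×251 mm, which matches the given size.

```bash
python3 - <<'E'
from h import *
yaw=np.radians(-1.8);ex=np.array([np.cos(yaw),np.sin(yaw)]);ey=np.array([-ex[1],ex[0]]);pc=np.array([.5382,.1863])
def pl(p,z): w=onplane("top",p,z); return np.round(1000*np.c_[(w-pc)@ex,(w-pc)@ey],1).tolist()
f=lambda X,Y:(160+X/8-.45,205+Y/8-.45); s=lambda X,Y:(232+(X-320)/8-.45,205+Y/8-.45)
print("filter can top corners",pl([f(52,103),f(210,110),f(45,290),f(203,298)],.032))
print("filter tabs",pl([f(100,97),f(178,97),f(88,308),f(168,308)],.02))
print("psu back edge",pl([s(387,85),s(555,88)],.031),"terminal front",pl([s(384,350),s(555,350)],.018),pl([s(384,350),s(555,350)],.003))
E
```

```text
filter can top corners [[20.0, 113.6], [18.9, 65.5], [-36.3, 112.6], [-37.6, 64.7]]
filter tabs [[23.7, 102.9], [24.2, 79.0], [-40.5, 103.1], [-39.9, 78.6]]
psu back edge [[29.5, -64.4], [29.7, -114.8]] terminal front [[-48.9, -64.5], [-47.6, -115.9]] [[-47.8, -61.8], [-46.6, -113.9]]
```

Filter and supply sit at plate-frame (-9, ±90) mm, which fits the 180 mm spacing and the given sizes. Next is a helper that converts world targets to tool shifts.

```bash
cat > go.py <<'E'
import sys,numpy as np
from workcell import bot
from scipy.spatial.transform import Rotation as R
o=bot.get_obs(); rot=R.from_euler("xyz",o["tcp_rot"],degrees=True)
p=np.array(o["ee_pos"])*1000; print("t",round(o["time"],2),"tcp",p.round(1),"yaw",round(o["tcp_rot"][2],1),"open",round(o["opening"]*1000,1))
for a in sys.argv[1:]:
    x,y,z,yaw=map(float,a.split(",")); d=rot.inv().apply(np.array([x,y,z])-p)
    q1=np.degrees(np.arctan2(y,x)); print(a,"shift",d.round(1),"turn",round((o["tcp_rot"][2]-yaw+180)%360-180,1),"q6",round(yaw-q1,1))
E
python3 go.py 472,-408.8,120,13.9 472,-408.8,10,13.9
```

```text
t 0.1 tcp [225.6 501.4 230.7] yaw 155.8 open 85.6
472,-408.8,120,13.9 shift [-598.2 -728.8  111.5] turn 141.9 q6 54.8
472,-408.8,10,13.9 shift [-598.2 -728.7  221.5] turn 141.9 q6 54.8
```

>>> send_rows(targets="-598 -729 60 142 0;-598 -729 60 142 0;-598 -729 60 142 0;-598 -729 60 142 0;-598 -729 60 142 0;-598 -729 60 142 0;-598 -729 60 142 0;-598 -729 60 142 0;-598 -729 60 142 0;-598 -729 60 142 0;-598 -729 60 142 0;-598 -729 60 142 0;-598 -729 60 142 0;-598 -729 60 142 0;-598 -729 60 142 0;-598 -729 60 142 0;-598 -729 60 142 0;-598 -729 60 142 0;-598 -729 60 142 0", newtons=40)

```text
time: 2.48
ee_pos: [0.4721, -0.4075, 0.1724]
tcp_rot: [179.9, -0.0, 13.8]
wrist_force: [0.4, 0.3, 0.2]
opening: 0.0855
grasp_force: 0.0
```

```bash
python3 go.py 472,-408.8,120,13.9 472,-408.8,10,13.9
```

```text
t 2.48 tcp [ 472.1 -407.5  172.4] yaw 13.8 open 85.5
472,-408.8,120,13.9 shift [-0.4  1.2 52.4] turn -0.1 q6 54.8
472,-408.8,10,13.9 shift [ -0.5   1.  162.4] turn -0.1 q6 54.8
```

>>> send_rows(targets="0 1 50 0 0;0 1 90 0 0;0 1 120 0 0;0 1 140 0 0;0 1 155 0 0;0 1 162 0 0;0 1 162 0 0;0 1 162 0 60;0 1 162 0 90;0 1 162 0 120;0 1 162 0 140;0 1 162 0 140;0 1 162 0 140;0 1 162 0 140")

```text
time: 4.22
ee_pos: [0.4725, -0.41, 0.0103]
tcp_rot: [179.9, -0.1, 13.8]
wrist_force: [-0.2, 0.4, 6.6]
opening: 0.0594
grasp_force: 44.9
```

>>> send_rows(targets="0 0 -20 0 140;0 0 -60 0 140;0 0 -100 0 140;0 0 -100 0 140")

```text
time: 4.72
ee_pos: [0.4735, -0.4108, 0.1142]
tcp_rot: [179.7, -0.2, 13.8]
wrist_force: [0.3, -0.1, -2.9]
opening: 0.0591
grasp_force: 44.2
```

```bash
python3 go.py 529.2,186.6,110,-1.8 529.2,186.6,14,-1.8;python3 - <<'E'
from h import *
im=camera("side");cv2.imwrite("pics/s1.png",im[60:460,180:500])
E
```

```text
t 4.72 tcp [ 473.5 -410.8  114.2] yaw 13.8 open 59.1
529.2,186.6,110,-1.8 shift [ 196.3 -567.     1.8] turn 15.6 q6 -21.2
529.2,186.6,14,-1.8 shift [ 196.  -567.5   97.8] turn 15.6 q6 -21.2
```

View pics/s1.png

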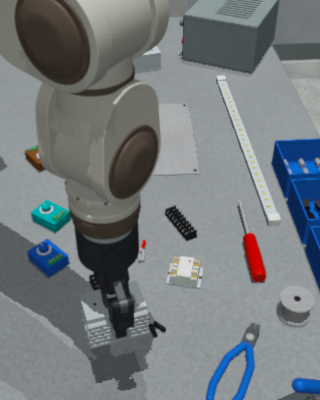

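The heat sink is held level and clear of the bench, at crop (117,325). Now to carry it over.

>>> send_rows(targets="196 -567 2 15.6 140;196 -567 2 15.6 140;196 -567 2 15.6 140;196 -567 2 15.6 140;196 -567 2 15.6 140;196 -567 2 15.6 140;196 -567 2 15.6 140;196 -567 2 15.6 140;196 -567 2 15.6 140;196 -567 2 15.6 140;196 -567 2 15.6 140;196 -567 2 15.6 140;196 -567 2 15.6 140;196 -567 2 15.6 140")

```text
time: 6.52
ee_pos: [0.5352, 0.0458, 0.1074]
tcp_rot: [-177.3, 0.1, 3.5]
wrist_force: [-0.1, -1.3, -2.7]
opening: 0.0592
grasp_force: 44.6
```

```bash
python3 go.py 529.2,186.6,14,-1.8
```

```text
t 6.53 tcp [535.2  45.8 107.4] yaw 3.5 open 59.2
529.2,186.6,14,-1.8 shift [   2.9 -136.4   99.8] turn 5.3 q6 -21.2
```

>>> send_rows(targets="0 0 0 0 140;0 0 0 0 140;0 0 0 0 140")

```text
time: 6.9
ee_pos: [0.5351, 0.046, 0.1074]
tcp_rot: [-177.3, 0.1, 3.6]
wrist_force: [-0.5, -0.2, -0.9]
opening: 0.0591
grasp_force: 44.6
```

```bash
python3 go.py 529.2,186.6,14,-1.8
```

```text
t 6.9 tcp [535.1  46.  107.4] yaw 3.6 open 59.1
529.2,186.6,14,-1.8 shift [   3.  -136.2   99.8] turn 5.4 q6 -21.2
```

>>> send_rows(targets="3 -140 5 5.4 140;3 -140 5 5.4 140;3 -140 5 5.4 140;3 -140 5 5.4 140;3 -140 5 5.4 140;3 -140 5 5.4 140;3 -140 5 5.4 140;3 -140 5 5.4 140")

```text
time: 7.9
ee_pos: [0.537, 0.0601, 0.109]
tcp_rot: [-174.6, 0.5, 3.6]
wrist_force: [-0.2, 0.9, -2.7]
opening: 0.0594
grasp_force: 44.6
```

```bash
python3 go.py 529.2,186.6,14,-1.8; python3 -c "
from workcell import bot;print(bot.get_obs()['q'].round(1))"
```

```text
t 7.9 tcp [537.   60.1 109. ] yaw 3.6 open 59.4
529.2,186.6,14,-1.8 shift [   1.  -117.3  106.4] turn 5.4 q6 -21.2
[  3.6   3.4  -5.2  81.9   5.4 179.9]
```

Joint 6 is at its limit, since q6 = q1 + 180 − yaw. I'll turn the other way round.

>>> send_rows(targets="0 0 0 -10 140;0 0 0 -20 140;0 0 0 -30 140;0 0 0 -30 140;0 0 0 -30 140")

```text
time: 8.52
ee_pos: [0.537, 0.0601, 0.109]
tcp_rot: [-175.1, -2.2, 33.3]
wrist_force: [-0.5, -0.8, -2.5]
opening: 0.0593
grasp_force: 44.6
```

```bash
sed -i 's/"q6",round(yaw-q1,1)/"q6",round((q1+180-yaw+180)%360-180,1)/' go.py; python3 go.py 529.2,186.6,110,178.2; python3 -c "
from workcell import bot;print(bot.get_obs()['q'].round(1))"
```

```text
t 8.53 tcp [537.   60.1 109. ] yaw 33.3 open 59.3
529.2,186.6,110,178.2 shift [  62.9 -109.5   10.9] turn -144.9 q6 21.2
[  3.6   3.4  -5.2  81.9   5.4 150.2]
```

The joint-limit stop left a 5.4° tilt in the commanded pose. The opposite joint-6 limit should undo it by the mirror image of the same motion. I'll turn joint 6 round to −180° first.

>>> send_rows(targets="0 0 0 -165 140;0 0 0 -165 140;0 0 0 -165 140;0 0 0 -165 140;0 0 0 -165 140;0 0 0 -165 140;0 0 0 -165 140;0 0 0 -165 140;0 0 0 -165 140;0 0 0 -165 140;0 0 0 -165 140;0 0 0 -165 140;0 0 0 -165 140;0 0 0 -165 140;0 0 0 -165 140;0 0 0 -165 140")

```text
time: 10.52
ee_pos: [0.537, 0.0601, 0.109]
tcp_rot: [174.7, 0.9, -161.4]
wrist_force: [0.7, 1.0, -2.3]
opening: 0.0597
grasp_force: 44.6
```

>>> send_rows(targets="0 0 0 -165 140;0 0 0 -165 140;0 0 0 -165 140;0 0 0 -165 140;0 0 0 -165 140;0 0 0 -165 140;0 0 0 -165 140;0 0 0 -165 140;0 0 0 -165 140;0 0 0 -165 140;0 0 0 -165 140;0 0 0 -165 140;0 0 0 -165 140;0 0 0 -165 140;0 0 0 -165 140;0 0 0 -165 140;0 0 0 -165 140")

```text
time: 12.65
ee_pos: [0.537, 0.0607, 0.109]
tcp_rot: [-174.7, 0.5, 3.4]
wrist_force: [0.3, 0.3, -1.6]
opening: 0.0589
grasp_force: 44.6
```

```bash
cat > st.py <<'E'
from workcell import bot
o=bot.get_obs();print(o['time'],o['q'].round(2),(o['ee_pos']*1000).round(1),o['tcp_rot'].round(2),o['opening'])
E
python3 st.py
```

```text
12.65 [   3.63    3.42   -5.23   81.85    5.34 -179.78] [537.   60.7 109. ] [-174.66    0.51    3.41] 0.05887537718347369
```

Now press against the −180° limit towards −y.

>>> send_rows(targets="0 60 0 -5 140;0 60 0 -5 140;0 60 0 -5 140;0 60 0 -5 140")

```text
time: 13.15
ee_pos: [0.5372, 0.0535, 0.1035]
tcp_rot: [-176.9, 0.1, 3.9]
wrist_force: [0.6, 0.2, -2.3]
opening: 0.0591
grasp_force: 44.5
```

```bash
python3 st.py
```

```text
13.15 [   4.03    3.07   -6.11   80.93    3.13 -179.92] [537.2  53.5 103.5] [-1.7687e+02  1.1000e-01  3.9500e+00] 0.05905003883847904
```

Works: the tilt is down from 5.3° to 3.1°. Repeat.

>>> send_rows(targets="0 60 0 -5 140;0 60 0 -5 140;0 60 0 -5 140;0 60 0 -5 140")

```text
time: 13.65
ee_pos: [0.5372, 0.0462, 0.1002]
tcp_rot: [-179.1, -0.1, 4.4]
wrist_force: [0.1, 0.2, -2.4]
opening: 0.0594
grasp_force: 44.6
```

```bash
python3 st.py
```

```text
13.65 [   4.45    2.87   -6.64   80.42    0.88 -179.94] [537.2  46.2 100.2] [-1.7912e+02 -7.0000e-02  4.3900e+00] 0.05941097020487721
```

>>> send_rows(targets="0 50 0 -4 140;0 50 0 -4 140")

```text
time: 13.9
ee_pos: [0.5374, 0.0391, 0.0993]
tcp_rot: [178.9, -0.1, 4.7]
wrist_force: [0.1, -0.1, -1.6]
opening: 0.0595
grasp_force: 44.6
```

```bash
python3 st.py; python3 go.py 529.2,186.6,108,178.2
```

```text
13.9 [   4.72    2.85   -6.77   80.33   -1.05 -179.94] [537.4  39.1  99.3] [ 1.7895e+02 -5.0000e-02  4.6600e+00] 0.059516826720868235
t 13.9 tcp [537.4  39.1  99.3] yaw 4.7 open 59.5
529.2,186.6,108,178.2 shift [   3.8 -147.5  -11.5] turn -173.5 q6 21.2
```

A tilt of −1° is fine. Now turn the safe way (+186°) while moving over the target.

>>> send_rows(targets="0 0 -5 10 140;4 -148 -11 100 140;4 -148 -11 100 140;4 -148 -11 100 140;4 -148 -11 100 140;4 -148 -11 100 140;4 -148 -11 100 140;4 -148 -11 100 140;4 -148 -11 100 140;4 -148 -11 100 140;4 -148 -11 100 140;4 -148 -11 100 140")

```text
time: 15.4
ee_pos: [0.5294, 0.1873, 0.1077]
tcp_rot: [-179.8, -1.0, -95.2]
wrist_force: [0.5, -0.8, -2.9]
opening: 0.0595
grasp_force: 44.7
```

```bash
python3 st.py; python3 go.py 529.2,186.6,108,178.2
```

```text
15.4 [ 19.98   6.1   -2.38  81.73  -0.98 -64.81] [529.4 187.3 107.7] [-179.77   -0.98  -95.22] 0.05948057799290442
t 15.4 tcp [529.4 187.3 107.7] yaw -95.2 open 59.5
529.2,186.6,108,178.2 shift [ 0.7  0.1 -0.3] turn 86.6 q6 21.2
```

>>> send_rows(targets="0 0 0 87 140;0 0 0 87 140;0 0 0 87 140;0 0 0 87 140;0 0 0 87 140;0 0 0 87 140;0 0 0 87 140;0 0 0 87 140;0 0 30 87 140;0 0 60 87 140;0 0 80 87 140;0 0 80 87 140;0 0 80 87 140")

```text
time: 17.02
ee_pos: [0.5301, 0.186, 0.0288]
tcp_rot: [-179.0, 0.2, 177.7]
wrist_force: [-0.1, 0.6, -1.5]
opening: 0.0593
grasp_force: 44.7
```

```bash
python3 go.py 529.2,186.6,14,178.2
```

```text
t 17.02 tcp [530.1 186.   28.8] yaw 177.7 open 59.3
529.2,186.6,14,178.2 shift [ 1.   0.8 14.8] turn -0.5 q6 21.2
```

>>> send_rows(targets="1 1 8 0 140;1 1 13 0 140;1 1 15 0 140;1 1 15 0 140;1 1 15 0 110;1 1 15 0 60;1 1 15 0 0;1 1 15 0 0;1 1 15 0 0;1 1 -10 0 0;1 1 -50 0 0;1 1 -90 0 0;1 1 -90 0 0")

```text
time: 18.65
ee_pos: [0.53, 0.1891, 0.1212]
tcp_rot: [-179.1, 0.5, 177.7]
wrist_force: [0.5, -0.1, 0.2]
opening: 0.0857
grasp_force: 0.0
```

```bash
python3 go.py 590,-237,100,165.1 590,-237,3,165.1
```

```text
t 18.65 tcp [530.  189.1 121.2] yaw 177.7 open 85.7
590,-237,100,165.1 shift [ -77.2 -422.9   28.3] turn 12.6 q6 -7.0
590,-237,3,165.1 shift [ -76.4 -421.4  125.2] turn 12.6 q6 -7.0
```

>>> send_rows(targets="-77 -423 28 12.6 0;-77 -423 28 12.6 0;-77 -423 28 12.6 0;-77 -423 28 12.6 0;-77 -423 28 12.6 0;-77 -423 28 12.6 0;-77 -423 28 12.6 0;-77 -423 28 12.6 0;-77 -423 28 12.6 0;-77 -423 28 12.6 0;-77 -423 28 12.6 0;-77 -423 28 12.6 0")

```text
time: 20.15
ee_pos: [0.5883, -0.237, 0.0975]
tcp_rot: [-179.1, 0.4, 165.1]
wrist_force: [-0.2, 0.5, -0.6]
opening: 0.0852
grasp_force: 0.0
```

```bash
python3 go.py 591.5,-237.5,4,165.1; python3 - <<'E'
from h import *
im=camera("top");cv2.imwrite("pics/t2.png",cv2.resize(im[165:305,140:420],None,fx=2.8,fy=2.8,interpolation=cv2.INTER_CUBIC));cv2.imwrite("pics/t2f.png",im)
s=camera("side");cv2.imwrite("pics/s2f.png",s)
g=cv2.GaussianBlur(cv2.cvtColor(im,cv2.COLOR_BGR2GRAY),(3,3),0)
m=((g>140)*255).astype(np.uint8)
print("hs",rect("top",m,(192,195,236,265),.053))
E
```

```text
t 20.15 tcp [ 588.3 -237.    97.5] yaw 165.1 open 85.2
591.5,-237.5,4,165.1 shift [-2.6  1.9 93.5] turn 0.0 q6 -7.0
hs (array([528.3, 191.6]), array([72. , 44.6]), -2.2, array([208.6, 230.2]))
```

View pics/t2.png

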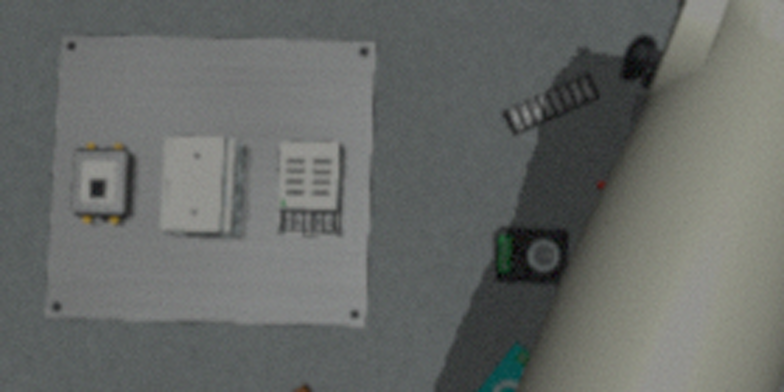

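The heat sink stands square between filter and supply, top pad at crop x 162–225, y 137–233. The measured pose is about (528,190) with 2° of yaw. Now grip the relay.

>>> send_rows(targets="-3 2 40 0 0;-3 2 70 0 0;-3 2 85 0 0;-3 2 94 0 0;-3 2 94 0 0;-3 2 94 0 80;-3 2 94 0 120;-3 2 94 0 150;-3 2 94 0 190;-3 2 94 0 190;-3 2 94 0 190;-3 2 94 0 190", newtons=35)

```text
time: 21.75
ee_pos: [0.5922, -0.2385, 0.0043]
tcp_rot: [-179.1, 0.5, 165.1]
wrist_force: [-0.5, -0.3, 5.7]
opening: 0.0447
grasp_force: 36.6
```

>>> send_rows(targets="0 0 -20 0 190;0 0 -60 0 190;0 0 -110 0 190;0 0 -110 0 190;0 0 -110 0 190")

```text
time: 22.38
ee_pos: [0.5914, -0.2362, 0.1135]
tcp_rot: [-179.1, 0.4, 165.1]
wrist_force: [-0.9, -0.3, -2.3]
opening: 0.0443
grasp_force: 36.0
```

```bash
python3 go.py 529,189.5,130,178.2 529,189.5,60,178.2; python3 - <<'E'
from h import *
im=cv2.imread("pics/t2f.png");g=cv2.GaussianBlur(cv2.cvtColor(im,cv2.COLOR_BGR2GRAY),(3,3),0)
print(g[228,190:236])
for t in(132,136):
    print("hs",rect("top",((g>t)*255).astype(np.uint8),(192,195,222,265),.053))
s=camera("side");cv2.imwrite("pics/s3.png",s[60:460,200:520])
E
```

```text
t 22.38 tcp [ 591.4 -236.2  113.5] yaw 165.1 open 44.3
529,189.5,130,178.2 shift [170.  394.9 -24.1] turn -13.1 q6 21.5
529,189.5,60,178.2 shift [170.5 396.1  45.9] turn -13.1 q6 21.5
[115 118 119 118 118 118 120 126 133 138 141 144 145 145 145 144 144 145
 143 142 143 143 144 144 144 144 144 143 133 119 118 130 130 113 102 103
 103 102 107 116 122 123 123 123 123 123]
hs (array([528.4, 191.7]), array([76.3, 49.2]), -2.2, array([208.1, 229.8]))
hs (array([528.6, 191.9]), array([75.9, 46.1]), -2.1, array([208.1, 230. ]))
```

View pics/s3.png

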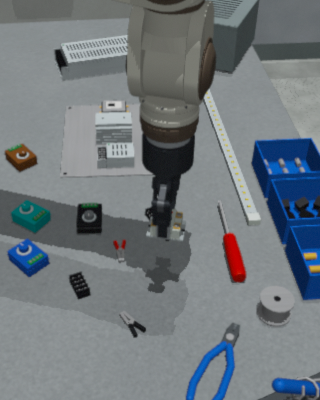

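The relay is held level at crop (165,225). The heat sink measures about (528.5,191.7) by camera and about 187.5 by arm, so I take 189.8.

>>> send_rows(targets="170 395 -10 -13.1 190;170 395 -10 -13.1 190;170 395 -10 -13.1 190;170 395 -10 -13.1 190;170 395 -10 -13.1 190;170 395 -10 -13.1 190;170 395 -10 -13.1 190;170 395 -10 -13.1 190;170 395 -10 -13.1 190;170 395 -10 -13.1 190;170 395 -10 -13.1 190;170 395 -10 -13.1 190;170 395 -10 -13.1 190")

```text
time: 24.05
ee_pos: [0.5292, 0.1889, 0.1158]
tcp_rot: [-179.0, 0.2, 178.1]
wrist_force: [-0.3, -0.2, -0.6]
opening: 0.044
grasp_force: 36.2
```

```bash
python3 go.py 529,189.8,58,178.1; python3 - <<'E'
from h import *
im=camera("top");cv2.imwrite("pics/t4.png",cv2.resize(im[170:290,140:300],None,fx=4,fy=4,interpolation=cv2.INTER_CUBIC))
s=camera("side");cv2.imwrite("pics/s4.png",cv2.resize(s[100:250,240:400],None,fx=4,fy=4,interpolation=cv2.INTER_CUBIC))
E
```

```text
t 24.05 tcp [529.2 188.9 115.8] yaw 178.1 open 44.0
529,189.8,58,178.1 shift [ 0.4  1.9 57.8] turn 0.0 q6 21.6
```

View pics/s4.png

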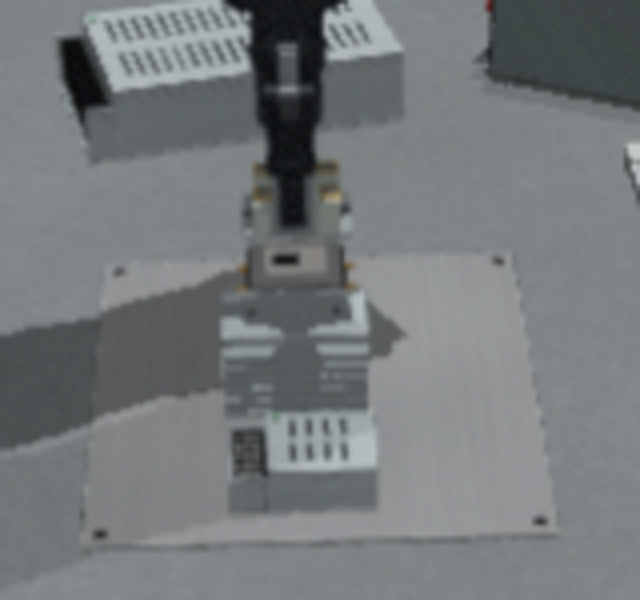

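```bash
python3 - <<'E'
from h import *
P=[(240+X/4-.4,100+Y/4-.4) for X,Y in [(222,334),(367,336),(223,291),(364,292)]]
w=onplane("side",P,.053)*1000; print(w.round(1).tolist(), w.mean(0).round(1))
E
```

```text
[[488.2, 166.4], [566.7, 157.8], [489.8, 210.3], [568.3, 202.5]] [528.3 184.3]
```

The side view gives 184.3 and the top view 191.7, so their mean of 188 agrees with the arm. Place the relay at y=188.

>>> send_rows(targets="0 0 30 0 190;0 0 45 0 190;0 0 53 0 190;0 0 57 0 190;0 0 58 0 190;0 0 58 0 190;0 0 58 0 140;0 0 58 0 90;0 0 58 0 50;0 0 58 0 50;0 0 58 0 50;0 0 40 0 50;0 0 0 0 0;0 0 -30 0 0;0 0 -30 0 0")

```text
time: 26.02
ee_pos: [0.5304, 0.1903, 0.1497]
tcp_rot: [-179.1, 0.5, 178.2]
wrist_force: [-0.3, -0.0, -0.5]
opening: 0.0855
grasp_force: 0.0
```

```bash
python3 go.py 597.3,-109.6,90,112.3 597.3,-109.6,3,112.3 597.3,-109.6,90,-67.7
```

```text
t 26.02 tcp [530.4 190.3 149.7] yaw 178.2 open 85.5
597.3,-109.6,90,112.3 shift [ -76.1 -296.7   64.8] turn 65.9 q6 57.3
597.3,-109.6,3,112.3 shift [ -75.4 -295.3  151.8] turn 65.9 q6 57.3
597.3,-109.6,90,-67.7 shift [ -76.1 -296.7   64.8] turn -114.1 q6 -122.7
```

>>> send_rows(targets="-76 -296 50 66 0;-76 -296 50 66 0;-76 -296 50 66 0;-76 -296 50 66 0;-76 -296 50 66 0;-76 -296 50 66 0;-76 -296 50 66 0;-76 -296 50 66 0;-76 -296 50 66 0;-76 -296 50 66 0;-76 -296 50 66 0")

```text
time: 27.4
ee_pos: [0.5956, -0.109, 0.1012]
tcp_rot: [-179.8, 1.0, 112.2]
wrist_force: [0.9, -0.0, 0.2]
opening: 0.0855
grasp_force: 0.0
```

```bash
python3 go.py 597.3,-109.6,3,112.3; python3 - <<'E'
from h import *
im=camera("top");cv2.imwrite("pics/t5.png",cv2.resize(im[175:285,150:310],None,fx=4,fy=4,interpolation=cv2.INTER_CUBIC));
E
```

```text
t 27.4 tcp [ 595.6 -109.   101.2] yaw 112.2 open 85.5
597.3,-109.6,3,112.3 shift [ 0.5  1.8 98.2] turn -0.1 q6 57.3
```

View pics/t5.png

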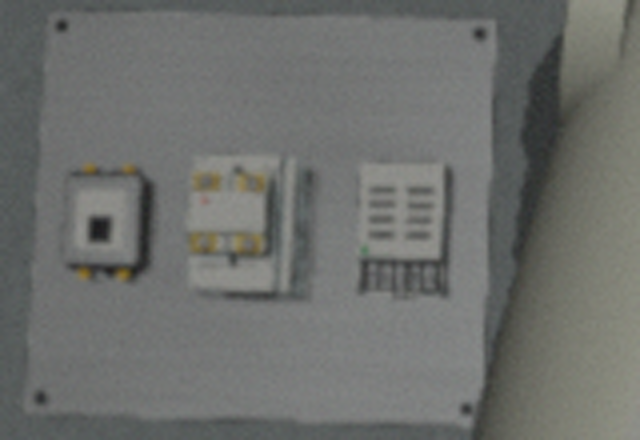

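The relay sits on the heat sink, brass terminals at crop (206,181), (251,181), (203,243) and (248,243). It seems a few mm towards the back, which I'll work out numerically while picking up the strip.

>>> send_rows(targets="0 2 40 0 0;0 2 70 0 0;0 2 88 0 0;0 2 98 0 60;0 2 98 0 120;0 2 98 0 160;0 2 98 0 200;0 2 98 0 235;0 2 98 0 235;0 2 98 0 235;0 2 98 0 235", newtons=30)

```text
time: 28.82
ee_pos: [0.5984, -0.1104, 0.0044]
tcp_rot: [-179.9, 1.0, 112.2]
wrist_force: [-0.8, 0.7, 6.7]
opening: 0.0208
grasp_force: 30.1
```

>>> send_rows(targets="0 0 -20 0 235;0 0 -60 0 235;0 0 -90 0 235;0 0 -90 0 235;0 0 -90 0 235")

```text
time: 29.45
ee_pos: [0.5973, -0.1087, 0.093]
tcp_rot: [-179.7, 1.0, 112.2]
wrist_force: [-0.2, -0.3, -2.1]
opening: 0.021
grasp_force: 29.5
```

```bash
python3 go.py 446.4,99.1,90,88.2; python3 - <<'E'
from h import *
f=lambda L:[(150+X/4-.4,175+Y/4-.4) for X,Y in L]
print("ssr terminals",(onplane("top",f([(206,181),(251,181),(203,243),(248,243)]),.077).mean(0)*1000).round(1))
print("notches",(onplane("top",f([(238,170),(234,262)]),.056)*1000).round(1).tolist())
print("pad ends",(onplane("top",f([(236,155.5),(233,293)]),.053)*1000).round(1).tolist())
E
```

```text
t 29.45 tcp [ 597.3 -108.7   93. ] yaw 112.2 open 21.0
446.4,99.1,90,88.2 shift [249.3 -61.4  -0.9] turn 24.0 q6 104.3
ssr terminals [531.  190.1]
notches [[558.2, 189.2], [504.1, 190.6]]
pad ends [[567.2, 191.2], [486.2, 191.7]]
```

```bash
python3 - <<'E'
from h import *
f=lambda L:[(150+X/4-.4,175+Y/4-.4) for X,Y in L]
s=lambda L:[(240+X/4-.4,100+Y/4-.4) for X,Y in L]
for w in (onplane("top",f([(62,26),(480,34),(41,398),(466,409)]),.003)*1000,onplane("side",s([(498,261),(540,521),(119,271),(100,534)]),.003)*1000):
    print(w.round(1).tolist(),w.mean(0).round(1))
E
```

```text
[[656.6, 313.6], [648.5, 53.5], [426.8, 320.7], [418.9, 61.1]] [537.7 187.2]
[[657.5, 310.2], [649.3, 51.3], [427.2, 318.6], [419.6, 58.5]] [538.4 184.6]
```

Top and side views put the plate centre at (538,186), so the heat sink is about 2 mm off midway, which is fine. The strip goes to (446.4,98.5).

>>> send_rows(targets="249 -61 -10 24 235;249 -61 -10 24 235;249 -61 -10 24 235;249 -61 -10 24 235;249 -61 -10 24 235;249 -61 -10 24 235;249 -61 -10 24 235;249 -61 -10 24 235;249 -61 -10 24 235;249 -61 -10 24 235")

```text
time: 30.7
ee_pos: [0.4472, 0.0987, 0.099]
tcp_rot: [179.8, 1.0, 88.1]
wrist_force: [-0.8, 1.1, -1.7]
opening: 0.021
grasp_force: 29.6
```

```bash
python3 go.py 446.4,98.5,8.5,88.2
```

```text
t 30.7 tcp [447.2  98.7  99. ] yaw 88.1 open 21.0
446.4,98.5,8.5,88.2 shift [ 1.3 -1.  90.5] turn -0.1 q6 104.2
```

>>> send_rows(targets="1 -1 45 0 235;1 -1 70 0 235;1 -1 83 0 235;1 -1 89 0 235;1 -1 91 0 235;1 -1 91 0 235;1 -1 91 0 200;1 -1 91 0 165;1 -1 91 0 160;1 -1 91 0 160;1 -1 70 0 160;1 -1 30 0 160;1 -1 -10 0 0;1 -1 -10 0 0")

```text
time: 32.45
ee_pos: [0.4476, 0.1007, 0.1122]
tcp_rot: [179.5, 0.9, 88.1]
wrist_force: [-0.1, 0.3, -0.5]
opening: 0.0668
grasp_force: 0.0
```

```bash
python3 go.py 467,-92,90,86.7
```

```text
t 32.45 tcp [447.6 100.7 112.2] yaw 88.1 open 66.8
467,-92,90,86.7 shift [-191.5   25.4   25.4] turn 1.4 q6 82.2
```

>>> send_rows(targets="-191 25 20 1.4 0;-191 25 20 1.4 0;-191 25 20 1.4 0;-191 25 20 1.4 0;-191 25 20 1.4 0;-191 25 20 1.4 0;-191 25 20 1.4 0;-191 25 20 1.4 0")

```text
time: 33.45
ee_pos: [0.465, -0.0909, 0.0925]
tcp_rot: [179.8, 1.0, 86.8]
wrist_force: [0.1, 1.3, -0.3]
opening: 0.0855
grasp_force: 0.0
```

```bash
python3 go.py 467,-92,4,86.7; python3 - <<'E'
from h import *
s=camera("side");cv2.imwrite("pics/s6.png",cv2.resize(s[130:290,200:400],None,fx=4,fy=3.75,interpolation=cv2.INTER_CUBIC))
E
```

```text
t 33.45 tcp [465.  -90.9  92.5] yaw 86.8 open 85.5
467,-92,4,86.7 shift [ 0.6  1.7 88.6] turn 0.1 q6 82.2
```

View pics/s6.png

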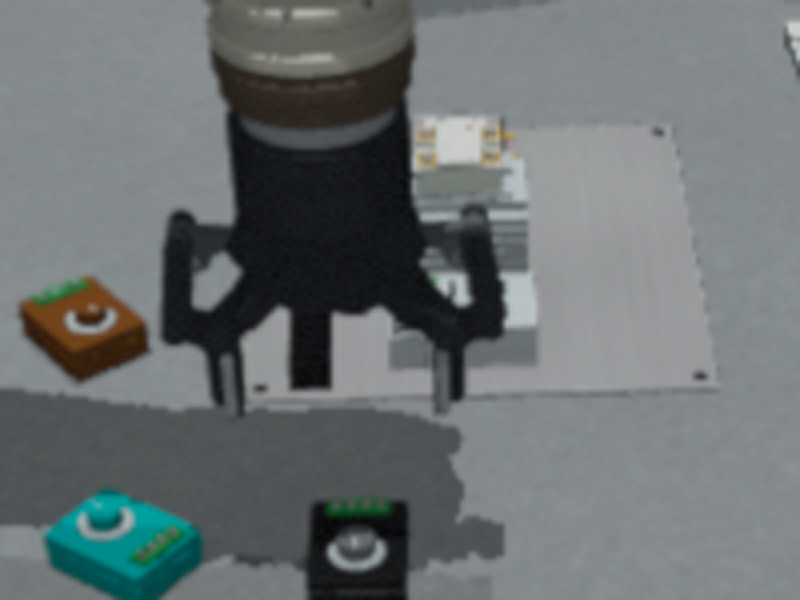

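The gripper is over the dimmer at (358,545), the strip lies in front of the supply with its end at (310,350), and the relay is on the heat sink. Grip the dimmer.

>>> send_rows(targets="0 2 40 0 0;0 2 65 0 0;0 2 80 0 0;0 2 88 0 0;0 2 88 0 60;0 2 88 0 120;0 2 88 0 160;0 2 88 0 190;0 2 88 0 190;0 2 88 0 190;0 2 88 0 190")

```text
time: 34.88
ee_pos: [0.4678, -0.0935, 0.0055]
tcp_rot: [179.7, 1.0, 86.7]
wrist_force: [-0.5, 0.0, 6.3]
opening: 0.0451
grasp_force: 32.2
```

>>> send_rows(targets="0 0 -20 0 190;0 0 -60 0 190;0 0 -120 0 190;0 0 -120 0 190;0 0 -120 0 190")

```text
time: 35.5
ee_pos: [0.4668, -0.0913, 0.1241]
tcp_rot: [179.8, 1.0, 86.7]
wrist_force: [0.0, -0.3, -2.2]
opening: 0.0454
grasp_force: 31.5
```

```bash
python3 go.py 620.4,273.2,130,88.2
```

```text
t 35.5 tcp [466.8 -91.3 124.1] yaw 86.7 open 45.4
620.4,273.2,130,88.2 shift [372.5 132.8 -11.9] turn -1.5 q6 115.6
```

>>> send_rows(targets="372 132 -12 -1.5 190;372 132 -12 -1.5 190;372 132 -12 -1.5 190;372 132 -12 -1.5 190;372 132 -12 -1.5 190;372 132 -12 -1.5 190;372 132 -12 -1.5 190;372 132 -12 -1.5 190;372 132 -12 -1.5 190;372 132 -12 -1.5 190;372 132 -12 -1.5 190;372 132 -12 -1.5 190")

```text
time: 37.0
ee_pos: [0.6197, 0.2723, 0.1308]
tcp_rot: [179.8, 1.0, 88.2]
wrist_force: [-0.8, -0.0, -1.0]
opening: 0.0454
grasp_force: 31.4
```

```bash
python3 go.py 620.4,272,9.3,88.2
```

```text
t 37.0 tcp [619.7 272.3 130.8] yaw 88.2 open 45.4
620.4,272,9.3,88.2 shift [  1.8   0.3 121.5] turn 0.0 q6 115.5
```

>>> send_rows(targets="2 0 55 0 190;2 0 90 0 190;2 0 108 0 190;2 0 117 0 190;2 0 121 0 190;2 0 121 0 190;2 0 121 0 130;2 0 121 0 80;2 0 121 0 75;2 0 121 0 75;2 0 121 0 75;2 0 100 0 75;2 0 60 0 75;2 0 0 0 0;2 0 0 0 0")

```text
time: 38.88
ee_pos: [0.6218, 0.2757, 0.1365]
tcp_rot: [179.4, 0.8, 88.2]
wrist_force: [0.9, 0.0, -0.3]
opening: 0.0857
grasp_force: 0.0
```

```bash
python3 go.py 420,-250,250,88.2
```

```text
t 38.88 tcp [621.8 275.7 136.5] yaw 88.2 open 85.7
420,-250,250,88.2 shift [-533.1 -184.4 -108.4] turn 0.0 q6 61.0
```

Move the arm clear and check.

>>> send_rows(targets="0 0 -50 0 0;-533 -184 -108 0 0;-533 -184 -108 0 0;-533 -184 -108 0 0;-533 -184 -108 0 0;-533 -184 -108 0 0;-533 -184 -108 0 0;-533 -184 -108 0 0;-533 -184 -108 0 0;-533 -184 -108 0 0;-533 -184 -108 0 0;-533 -184 -108 0 0;-533 -184 -108 0 0;-533 -184 -108 0 0;-533 -184 -108 0 0")

```text
time: 40.75
ee_pos: [0.4196, -0.2497, 0.247]
tcp_rot: [179.8, 1.0, 88.3]
wrist_force: [-0.3, 0.3, -0.6]
opening: 0.0853
grasp_force: 0.0
```

```bash
python3 st.py; python3 - <<'E'
from h import *
im=camera("top");cv2.imwrite("pics/t7f.png",im);cv2.imwrite("pics/t7.png",cv2.resize(im[172:292,150:300],None,fx=5,fy=5,interpolation=cv2.INTER_CUBIC))
s=camera("side");cv2.imwrite("pics/s7f.png",s);cv2.imwrite("pics/s7.png",cv2.resize(s[135:250,250:400],None,fx=5,fy=5,interpolation=cv2.INTER_CUBIC))
E
```

```text
40.75 [-30.3   -3.73   3.05  96.15  -0.79  61.37] [ 419.6 -249.7  247. ] [179.83   0.99  88.33] 0.08534620893391329
```

View pics/t7.png

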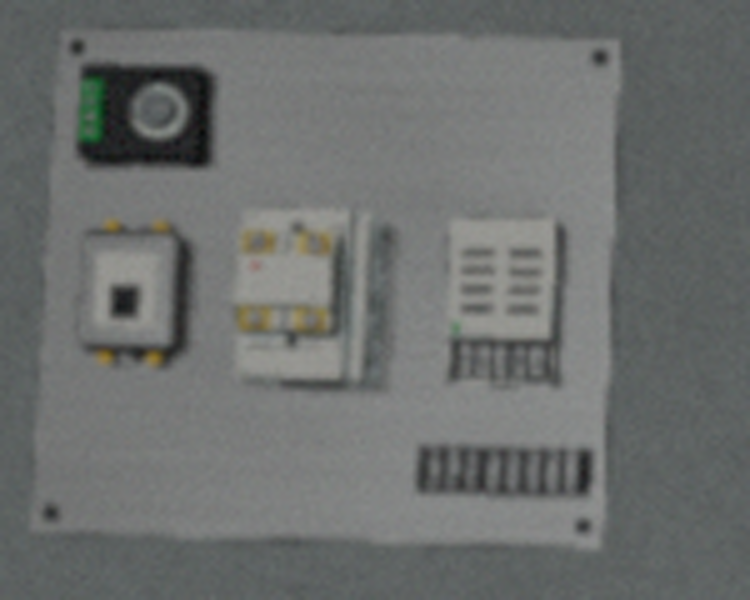

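View pics/s7.png

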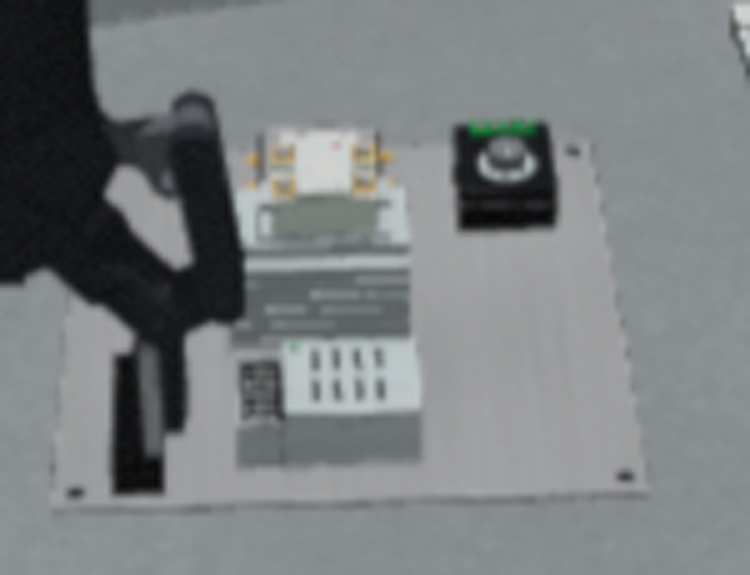

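All four are laid out. In the top view the dimmer is at (145,115), the relay at (285,280) on the heat sink, and the strip at (503,470) under the supply at (503,300). Checking the numbers in both views:

```bash
python3 - <<'E'
from h import *
t=lambda L:[(150+X/5-.4,172+Y/5-.4) for X,Y in L]
s=lambda L:[(250+X/5-.4,135+Y/5-.4) for X,Y in L]
T=lambda L,z:(onplane("top",t(L),z)*1000); S=lambda L,z:(onplane("side",s(L),z)*1000)
h=T([(77,47),(600,57),(50,512),(583,525)],.003); pc=h.mean(0); a=h[1]+h[3]-h[0]-h[2]; a=-a/np.hypot(*a)
ey=a; ex=np.array([ey[1],-ey[0]]); print("yaw",np.degrees(np.arctan2(ex[1],ex[0])).round(2),pc.round(1))
pf=lambda w,c:np.round([(w-c)@ex,(w-c)@ey],1).T
for n,L,z in [("strip",[(419,446),(592,450),(417,491),(591,495)],.017),("dimmer",[(82,66),(210,67),(82,160),(208,164)],.025),("ssr",[(259,242),(316,243),(255,318),(311,319)],.079),("hs pad",[(243,208),(349,210),(238,380),(346,383)],.053)]:
    w=pf(T(L,z),pc); print(n,w.mean(0).round(1),w.tolist())
im=cv2.imread("pics/t7f.png");g=cv2.GaussianBlur(cv2.cvtColor(im,cv2.COLOR_BGR2GRAY),(3,3),0)
for n,roi,z in[("dim",(160,180,200,210),.025),("strip",(228,255,272,275),.015)]:
    c,sz,an,_=rect("top",((g<95)*255).astype(np.uint8),roi,z); print(n,pf(c,pc),sz,an)
# side view: plate centre from earlier hole measurement
pc2=np.array([538.4,184.6])
print("side ssr",pf(S([(284,153),(364,153),(285,187),(363,187)],.079),pc2).mean(0).round(1))
print("side hs near edge",pf(S([(243,258),(408,260)],.053),pc2).tolist(),pf(S([(243,247),(408,247)],.053),pc2).tolist())
print("side dimmer top",pf(S([(455,128),(548,128),(460,205),(555,202)],.027),pc2).mean(0).round(1))
E
```

```text
yaw -1.72 [538.1 187.4]
strip [-89.8 -93.3] [[-79.1, -51.7], [-79.0, -134.9], [-100.6, -51.6], [-100.5, -135.1]]
dimmer [78. 87.] [[101.1, 119.5], [101.7, 56.5], [54.9, 116.9], [54.2, 55.0]]
ssr [-7.6  1.3] [[9.9, 14.3], [10.0, -12.1], [-25.2, 14.5], [-25.0, -11.4]]
hs pad [-11.5   3.3] [[29.2, 29.4], [29.2, -20.9], [-52.0, 27.9], [-52.2, -23.1]]
dim [77.9 86.9] [66.7 51.7] 89.4
strip [-90.  -82.4] [63.1 20.6] 86.9
side ssr [-6.7 -4.3]
side hs near edge [[-42.9, -32.3], [28.3, -37.7]] [[-42.9, -23.6], [28.7, -27.5]]
side dimmer top [78.4 79.4]
```

The side reading of the dimmer disagrees, probably because I picked the wrong edge. I'll recheck using its near bottom edge and far top edge.

```bash
python3 - <<'E'
from h import *
s=lambda L:[(250+X/5-.4,135+Y/5-.4) for X,Y in L]
S=lambda L,z:(onplane("side",s(L),z)*1000)
y=np.radians(-1.75);ex=np.array([np.cos(y),np.sin(y)]);ey=np.array([-ex[1],ex[0]]);pc=np.array([538.4,184.6])
pf=lambda w:np.round([(w-pc)@ex,(w-pc)@ey],1).T.tolist()
print("near bottom",pf(S([(458,230),(555,229)],.003)),"far top",pf(S([(455,126),(545,126)],.027)))
sd=cv2.imread("pics/s7f.png"); g=cv2.cvtColor(sd,cv2.COLOR_BGR2GRAY); print(g[150:188,348])
E
```

```text
near bottom [[55.7, 62.0], [101.1, 60.5]] far top [[57.2, 116.0], [100.0, 113.6]]
[139 139 140 141 141 142 141 139 136 123 103  72  62  92 109 102  81  77
 109 143 130  60  35  31  20  35  37  13   7  17  49 114 151 161 161 161
 161 161]
```

All items are within tolerance: dimmer about 2 mm off, strip 3 mm, relay 2–4 mm, heat sink 2–3 mm. The arm is clear, so I'm handing in.

```bash
python3 -c "
from workcell import ticket;print(ticket.job_done())"
```

```text
the job is handed in; nothing more can be done
None
```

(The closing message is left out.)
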